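# Put the condiments back in their own places

## Task

The jam jar with the red lid, the dark wooden pepper mill and the salt shaker are standing in one another's places. Stand the jam jar in the middle of the black plate of the kitchen scale, the pepper mill in the round wooden saucer and the salt shaker in the middle of the square white dish, all upright and flat on the bottom; one of them can wait on the cork mat or another clear spot meanwhile, but leave the cork mat empty. Do not topple anything on the way, and leave the low tin and the spice jar where they are.

Things in the scene. Friction and masses are not known exactly. Their poses are not given: they have to be found in the camera images.
- jam_jar: loose glass jam jar with a red screw lid, 65 mm across (glass about 64 mm), 97 mm tall, 0.25 to 0.47 kg, upright; rigid, lid fixed. Origin: centre of its underside, z up. Round: any yaw grasps alike, about 50 mm above the underside. At the start it stands in the square dish.
- pepper_mill: loose dark wooden pepper mill, turned, 58 mm across the foot, 170 mm tall, 0.13 to 0.23 kg, upright; its rounded head (about 50 mm across, widest near 140 mm above the underside, small knob on top) does not turn. Origin: centre of its underside, z up. Round; grip it by the head, 135 to 140 mm above the underside. At the start it stands on the scale's plate.
- salt_shaker: loose glass salt shaker with a pale domed cap, 44 mm across, 90 mm tall, 0.07 to 0.14 kg, upright. Origin: centre of its underside, z up. Round: any yaw grasps alike, about 45 mm above the underside. At the start it stands in the round saucer.
- kitchen_scale: slim white kitchen scale with a square black plate, 190 mm (its x) by 150 mm (its y), 18 mm high, fixed to the worktop; origin: centre of its underside. Its keys and display lie at its -x edge, toward the robot. The jam jar's place.
- scale_plate (a point): middle of the top of the scale's black plate (138 x 138 mm, flat, no rim), 17.5 mm above the worktop
- saucer: round turned wooden saucer with a low rim, 98 mm across, rim 14 mm high; its flat floor is 78 mm across and 6 mm above the worktop. Fixed to the worktop. Origin: centre of its underside. The pepper mill's place.
- square_dish: square white ceramic dish with a low rim, 92 x 92 mm, rim 16 mm high and 6 mm thick; its flat floor is 80 x 80 mm and 6 mm above the worktop. Fixed to the worktop. Origin: centre of its underside; x and y along its sides. The salt shaker's place.
- cork_mat: flat oblong cork mat, 90 mm (its x) by 110 mm (its y), 6 mm thick, empty at the start; fixed to the worktop. Origin: centre of its underside, so its top is 6 mm above it. A thing can be parked on it meanwhile.
- low_tin: bystander, loose: low printed food tin, 75 mm across, 58 mm tall, left of the work. Origin: centre of its underside.
- spice_jar: bystander, loose: slim spice jar with a red cap, 45 mm across, 106 mm tall, beyond the scale and to its left, beside the hob. Origin: centre of its underside. (Also standing about: a blue mug at the far right and, beyond the hob at the far left, another mill and shaker that have nothing to do with this.)
There are look-alikes about, which are no part of the job. What is shaped like the pepper_mill but blue or yellow is not meant.

How it is judged (in metres and radians):
At the end, for the whole second after the job is handed in: Jam jar within 15 mm of the middle of the scale's plate, pepper mill within 15 mm of the middle of the saucer, salt shaker within 15 mm of the middle of the square dish; each flat on its floor or plate (height within 4 mm), upright within 0.06 rad, released and at rest; so the cork mat is empty (horizontal distance between jam_jar and scale_plate below 0.015 m and z of jam_jar in the frame of kitchen_scale between 0.013 and 0.021 m and angle between each of jam_jar, pepper_mill, salt_shaker's own z axis and vertical below 0.06 rad and linear speed of each of jam_jar, pepper_mill, salt_shaker below 0.02 m/s and horizontal distance between pepper_mill and saucer below 0.015 m and z of pepper_mill in the frame of saucer between 0.002 and 0.01 m and horizontal distance between salt_shaker and square_dish below 0.015 m and z of salt_shaker in the frame of square_dish between 0.002 and 0.01 m); the robot touches nothing.
It fails at once if the low tin or the spice jar is shifted by more than 30 mm or toppled (distance of any of low_tin, spice_jar from where it was at the start of the episode above 0.03 m or angle between any of low_tin, spice_jar's own z axis and vertical above 0.6 rad).
It fails at once if the jam jar, pepper mill or salt shaker is toppled (angle between any of jam_jar, pepper_mill, salt_shaker's own z axis and vertical above 0.6 rad).
It also fails if it takes over 93 s, if anything falls off the work surface, if the arm or the gripper's body presses on something with over 40 N, if the wrist force passes 120 N, or if a joint passes its speed limit or range.

## Robot

A 6-joint arm with a two-finger parallel gripper is mounted at the origin on a cart in front of the work surface, level with it; the furniture and walls round the work are solid. World frame = base frame: x ahead of the robot, y to its left, z up, the work surface at z = 0. Lengths are in mm, angles in rad, forces in N, time in s.
With the tool pointing down it reaches from about 300 to 775 mm from the base axis. Payload 14.6 kg.
Tool frame: the origin (TCP) lies on the centre line of the jaws, within the pads' length; the fingertips stand 8 mm ahead of it and the grasp point (between the pads) lies 11 mm behind it; z points along the fingers, y is the line along which they close (so a half turn about z gives the same grasp; the last joint's range is limited). The gripper opens to 94 mm and grips with 3 to 60 N. Pads are 16 mm wide; open, the fingers measure 119 mm over their backs; the gripper's body (75 mm by 177 mm) begins 78 mm behind the grasp point.
Start: joints at [1.058, 0.3, 1.521, -0, 1.321, -0.067], TCP at [237.145, 496.237, 213.446] pointing down, gripper open.
Joint ranges: [-3.03, 3.03], [-0.79, 2.21], [0.23, 2.52], [-1.04, 4.18], [0, 3.07], [-2.55, 2.55]. Speed limits (rad/s): [2.22, 2.22, 2.57, 3.14, 3.14, 3.14].

## Interface

Orientations are given as [roll, pitch, yaw] about the fixed x, y, z axes, in that order (R = Rz(yaw) Ry(pitch) Rx(roll)).
In Python, from cell import manip gives the robot as it stands.
- The arm moves only by the tool jog_arm, never from a script. Its argument "rows" is one flat list of numbers, 7 for each row, row after row: the shift along the world's x, y, z in cm, then the turn, a rotation vector about the world's x, y, z in rad, then the closure, from 0 (fully open) to 1 (shut). In form: [dx, dy, dz, rx, ry, rz, fingers, dx, dy, dz, rx, ry, rz, fingers, ...]. A call has 1 to 20 rows; each row shifts and turns the commanded pose from where the row before left it; what a row does not reach is not made up. A row lasts 1/12 s, in which the tool goes at most 41.7 mm and 7.16 degrees, less where a joint would pass 70% of its speed; a pose out of reach is approached as far as the arm can. A call with a gripper value outside its range is refused whole. The fingers move at their own pace and stop on an object; "newtons" is the grip in N (left out, the last holds). Time passes only in rows, so rows that do not move let the fingers close. It gives the time, the measured TCP pose, the force, the opening and the grip force at its end, in the units of the state.
- manip.read_state(): the state, without advancing time (a new reading comes with each control period).
- manip.camera(name): name is "scene" or "top" or "wrist"; returns (picture, depth): 384x512x3 uint8, blue, green, red; 384x512 float32, mm along the optical axis (not along the pixel's ray), 0 where there is no reading.
- manip.camera_model(name): a dict with "K" (3x3 intrinsics, pixels), "R" (3x3) and "t" (3): a world point X has camera coordinates R X + t. Camera axes: x right, y down, z forward; pixel columns grow to the right and rows downward; lengths in mm; the calibration is good to about 2 mm. A picture is of the moment at which its call begins: read the wrist's pose just before it. camera_model takes no time and is no camera call; for the wrist camera it gives the pose at the moment of the call.
- manip.sign_off(): hands the job in; it is judged then, once.
The state is a dict: "clock": time; "joints": joint angles; "qd": joint speeds; "effort": joint torques, N m; "eef_pos": TCP position; "eef_rot": TCP orientation; "wrist_force": force on the tool from outside, world axes, zero at the start; "moment": the same for the moment, N m; "finger_gap": finger opening in mm; "finger_force": force on a finger pad.
Only numpy, scipy, OpenCV 4.12 (cv2) and the standard library are available. Lean on these libraries where they do the work, as an engineer would, in place of code of your own. Each camera call takes 0.05 s, during which the arm holds its last target. There are 200 camera calls.

## Working session

There is one attempt and no reset: what is moved stays moved. The work goes in short steps, Python scripts to look and compute and a tool call to move; the robot and the scene stay as the last step left them, time stands still between calls to the robot, and variables do not carry over. Pictures are saved under pics/ and viewed, at most 14 in all, crops included, and the job is handed in when it is done.

Besides the shell and the picture viewer there is one more tool, called after "Emit:" in YAML: its name, and indented under it one key for each argument. jog_arm: Moves the arm, as the interface text tells. Its arguments: {"type":"object","properties":{"rows":{"type":"array"},"newtons":{"type":"number"}},"required":["rows"]}

```bash
mkdir -p pics
cat > h.py <<'E'
import numpy as np, cv2
from cell import manip
def cloud(name):
    m=manip.camera_model(name); im,d=manip.camera(name)
    K,R,t=[np.array(m[k],float) for k in("K","R","t")]
    v,u=np.indices(d.shape)
    P=np.stack([(u-K[0,2])*d/K[0,0],(v-K[1,2])*d/K[1,1],d],-1)
    W=(P-t.ravel())@R
    W[d==0]=np.nan
    return im,d,W
E
python3 - <<'E'
from h import *
for n in("top","scene"):
    im,d,W=cloud(n); cv2.imwrite(f"pics/{n}0.png",im); np.savez(f"{n}0.npz",im=im,W=W)
print(manip.read_state())
m=manip.camera_model("top");print(m)
E
```

```text
{'clock': 0.1, 'joints': array([ 1.05841525e+00,  3.00415103e-01,  1.52154902e+00,  5.62582262e-06,
        1.32069153e+00, -6.65676997e-02]), 'qd': array([ 4.87948420e-04, -2.30872063e-03, -2.45633063e-03, -1.20041373e-03,
       -9.06841028e-05,  4.13778951e-04]), 'effort': array([ 1.90215571e-03, -5.32645226e+01, -3.53283584e+01,  7.10298331e-02,
        2.34896585e-02, -3.88178023e-05]), 'eef_pos': array([237.02397226, 496.04232869, 212.93060348]), 'eef_rot': array([-3.14053237e+00, -7.61463401e-05,  2.69577784e+00]), 'wrist_force': array([ 0.23671222,  0.04635328, -0.27221301]), 'moment': array([ 0.01198273,  0.04346341, -0.00594254]), 'finger_force': 0.0, 'finger_gap': 94.02719608870284}
{'K': array([[450.46880626,   0.        , 255.2467532 ],
       [  0.        , 450.46880626, 198.34004457],
       [  0.        ,   0.        ,   1.        ]]), 'R': array([[ 0.38302276, -0.92354301, -0.01902291],
       [-0.73664608, -0.29295565, -0.60953223],
       [ 0.55735636,  0.24747787, -0.79253302]]), 't': array([-296.70799863,  419.69725383, 1160.52269263])}
```

View pics/top0.png

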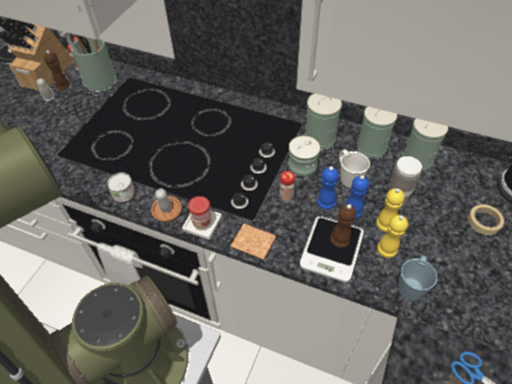

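View pics/scene0.png

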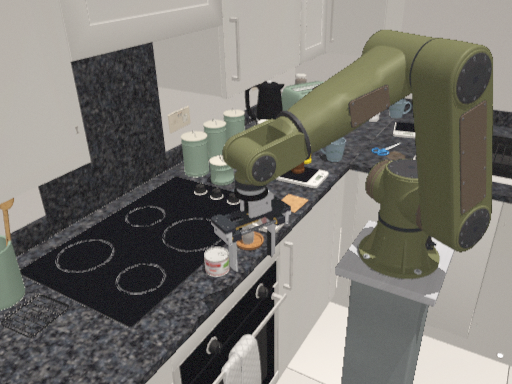

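The top view shows the saucer with the shaker at (166,205), the dish with the jam jar at (202,218), the mat at (253,241), and the scale at (333,248) with the mill at (343,227). Two blue and two yellow mills stand near it at (330,187), (358,197), (391,208) and (394,237). The tin is at (121,187) and the spice jar at (288,186).

Run:
```python
from h import *
z=np.load("top0.npz"); im,W=z["im"],z["W"]
hsv=cv2.cvtColor(im,cv2.COLOR_BGR2HSV)
pts=dict(saucer=(152,210),saucerR=(180,208),shk=(161,195),dish=(190,228),lid=(200,205),mat=(253,241),keys=(325,266),plate=(320,240),millhead=(346,211),blue1=(330,173),blue2=(360,182),yel1=(394,194),yel2=(398,222),spice=(288,178),tin=(121,183),mug=(415,275),ctr=(275,215))
for k,(u,v) in pts.items(): print(k,np.round(W[v,u]),hsv[v,u])
big=cv2.resize(im[150:300,90:430],None,fx=2.35,fy=2.35,interpolation=cv2.INTER_CUBIC); cv2.imwrite("pics/crop1.png",big)
```

```text
saucer [423. 210.  16.] [ 12 132 168]
saucerR [464. 132.  14.] [ 12 134 170]
shk [441. 171.  91.] [ 21  18 203]
dish [410.  68.   9.] [ 20   9 242]
lid [443.  38. 102.] [  1 149 206]
mat [ 444. -130.    1.] [ 15 113 224]
keys [ 436. -359.   13.] [ 41  32 166]
plate [ 511. -320.   19.] [113  32  32]
millhead [ 527. -373.  175.] [ 12 145 111]
blue1 [ 659. -291.  155.] [110 163 230]
blue2 [ 654. -382.  160.] [109 159 232]
yel1 [ 647. -482.  159.] [ 28 148 246]
yel2 [ 553. -512.  161.] [ 29 137 247]
spice [ 630. -171.  111.] [  1 182 214]
tin [456. 335.  58.] [ 21  17 205]
mug [ 494. -603.   27.] [ 97  39 136]
ctr [ 562. -156.   -3.] [120   5  52]
```

View pics/crop1.png

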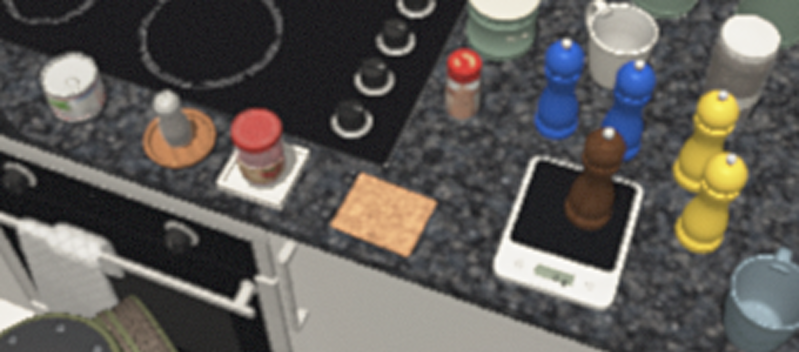

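```bash
cat >> h.py <<'E'
def onplane(name,uv,z,m=None):
    m=m or manip.camera_model(name)
    K,R,t=[np.array(m[k],float) for k in("K","R","t")]
    uv=np.atleast_2d(uv).astype(float)
    r=np.c_[(uv-K[:2,2])/K[[0,1],[0,1]],np.ones(len(uv))]@R
    c=-R.T@t.ravel()
    return (c+r*((z-c[2])/r[:,2])[:,None])[:,:2]
def hull(mask,box):
    u0,v0,u1,v1=box; m=np.zeros_like(mask); m[v0:v1,u0:u1]=mask[v0:v1,u0:u1]
    n,l,s,_=cv2.connectedComponentsWithStats(m)
    m=(l==1+np.argmax(s[1:,4])).astype(np.uint8)
    c=max(cv2.findContours(m,cv2.RETR_EXTERNAL,cv2.CHAIN_APPROX_NONE)[0],key=cv2.contourArea)
    return cv2.convexHull(c)[:,0]
def rect(name,h,z,m=None): return cv2.minAreaRect(onplane(name,h,z,m).astype(np.float32))
E
python3 - <<'E'
from h import *
z=np.load("top0.npz"); im,W=z["im"],z["W"]
hsv=cv2.cvtColor(im,cv2.COLOR_BGR2HSV).astype(int); H,S,V=hsv[...,0],hsv[...,1],hsv[...,2]
u8=lambda a:a.astype(np.uint8)
wood=u8((H>7)&(H<20)&(S>75)&(V>120)); white=u8((S<45)&(V>165)); red=u8(((H<8)|(H>172))&(S>110)&(V>110)); brown=u8((H<18)&(S>90)&(V<150)&(V>30))
print("saucer",cv2.minEnclosingCircle(onplane("top",hull(wood,(148,190,186,226)),14).astype(np.float32)), rect("top",hull(wood,(148,190,186,226)),14))
print("mat",rect("top",hull(wood,(225,215,282,265)),6))
print("dish",rect("top",hull(white,(178,195,226,242)),16))
print("scale",rect("top",hull(white,(295,210,368,285)),18))
for n,mk,b,zz in(("lid",red,(185,190,215,218),103),("spice",red,(278,165,300,190),106)):
    h=hull(mk,b); print(n,h.min(0),h.max(0),cv2.minEnclosingCircle(onplane("top",h,zz).astype(np.float32)))
def top(n,b,lo,hi):
    u0,v0,u1,v1=b; P=W[v0:v1,u0:u1].reshape(-1,3); P=P[(P[:,2]>lo)&(P[:,2]<hi)]
    print(n,len(P),np.round(np.median(P,0)),np.round((np.percentile(P,3,0)+np.percentile(P,97,0))/2), np.round(np.ptp(P,0)))
top("shk",(150,180,180,215),40,98); top("shkcap",(150,180,180,215),75,98)
top("lid",(185,190,215,218),95,110)
for n,b in dict(mill=(330,200,357,250),b1=(318,163,342,210),b2=(346,172,370,215),y1=(382,186,406,220),y2=(382,212,410,258)).items():
    for lo,hi in ((130,180),(60,130)): top(n,b,lo,hi)
E
```

```text
saucer ((448.1425476074219, 174.0625457763672), 49.56342315673828) ((445.73480224609375, 172.30438232421875), (92.40795135498047, 97.64266967773438), 45.667816162109375)
mat ((443.129150390625, -130.0261993408203), (113.69725036621094, 93.99175262451172), 87.33594512939453)
dish ((442.6797180175781, 44.09489440917969), (98.37017059326172, 94.88725280761719), 0.9548622965812683)
scale ((501.4710998535156, -359.4102478027344), (190.93960571289062, 150.24929809570312), 1.719849705696106)
lid [188 196] [209 215] ((439.828369140625, 42.86349105834961), 35.73377227783203)
spice [280 170] [294 185] ((635.1387939453125, -164.47134399414062), 30.354331970214844)
shk 210 [440. 170.  70.] [444. 174.  69.] [37. 40. 57.]
shkcap 97 [443. 174.  90.] [446. 176.  87.] [29. 34. 21.]
lid 312 [440.  40. 103.] [441.  41. 102.] [62. 62. 13.]
mill 296 [ 524. -377.  164.] [ 531. -377.  155.] [47. 48. 50.]
mill 279 [ 521. -377.   81.] [ 581. -375.   93.] [145.  50.  69.]
b1 212 [ 656. -293.  151.] [ 627. -305.  151.] [150.  92.  42.]
b1 203 [ 651. -297.   90.] [ 703. -292.   94.] [126.  47.  70.]
b2 299 [ 652. -383.  155.] [ 600. -382.  155.] [162.  49.  50.]
b2 312 [ 654. -376.   84.] [ 702. -367.   94.] [134.  80.  70.]
y1 289 [ 642. -492.  151.] [ 616. -494.  151.] [107.  63.  42.]
y1 275 [ 641. -489.   92.] [ 688. -490.   94.] [121.  53.  70.]
y2 254 [ 557. -514.  151.] [ 561. -514.  150.] [44. 48. 41.]
y2 296 [ 552. -507.   81.] [ 595. -505.   94.] [117.  68.  69.]
```

Emit:
jog_arm:
  rows: [1.74, -2.68, 0, 0, 0, -0.0937, 0, 1.74, -2.68, 0, 0, 0, -0.0937, 0, 1.74, -2.68, 0, 0, 0, -0.0937, 0, 1.74, -2.68, 0, 0, 0, -0.0937, 0, 1.74, -2.68, 0, 0, 0, -0.0937, 0, 1.74, -2.68, 0, 0, 0, -0.0937, 0, 1.74, -2.68, 0, 0, 0, -0.0937, 0, 1.74, -2.68, 0, 0, 0, -0.0937, 0, 1.74, -2.68, 0, 0, 0, -0.0937, 0, 1.74, -2.68, 0, 0, 0, -0.0937, 0, 1.74, -2.68, 0, 0, 0, -0.0937, 0, 1.74, -2.68, 0, 0, 0, -0.0937, 0, 0, 0, 0, 0, 0, 0, 0, 0, 0, 0, 0, 0, 0, 0]

```text
clock: 1.27
eef_pos: [446.3, 173.6, 213.1]
eef_rot: [-3.141, 0.0, 1.569]
wrist_force: [-0.5, 0.5, -0.1]
finger_gap: 94.1
finger_force: 0.0
```

Run:
```python
from h import *
s=manip.read_state(); print(s["clock"],s["eef_pos"],s["eef_rot"],s["joints"])
im,d,W=cloud("wrist"); cv2.imwrite("pics/w1.png",im); np.savez("w1.npz",im=im,W=W); print(manip.camera_model("wrist"))
z=np.load("top0.npz"); im,W=z["im"],z["W"]
hsv=cv2.cvtColor(im,cv2.COLOR_BGR2HSV).astype(int)
bl=((hsv[...,2]<75)).astype(np.uint8)
m=np.zeros_like(bl); h=hull((1-bl),(295,210,368,285))
cv2.fillConvexPoly(m,h,1); m=cv2.erode(m,np.ones((3,3)))
print("plate",rect("top",hull(bl&m,(295,210,368,285)),17.5))
```

```text
1.2667 [446.29032762 173.59760876 213.12936633] [-3.14086555e+00  1.62502304e-04  1.56919456e+00] [2.94433044e-01 1.41531406e-01 1.71504520e+00 5.90676928e-05
 1.28575893e+00 2.96018240e-01]
{'K': array([[328.92127542,   0.        , 254.86631404],
       [  0.        , 328.92127542, 189.13649449],
       [  0.        ,   0.        ,   1.        ]]), 'R': array([[ 9.99999552e-01,  9.18050355e-04, -2.31151608e-04],
       [ 9.46446977e-04, -9.63786941e-01,  2.66671778e-01],
       [ 2.20372193e-05, -2.66671877e-01, -9.63787378e-01]]), 't': array([-445.6273657 ,  140.52736683,  437.24943289])}
plate ((539.1387329101562, -359.9744873046875), (155.6009063720703, 134.58262634277344), 1.3686468601226807)
```

View pics/w1.png

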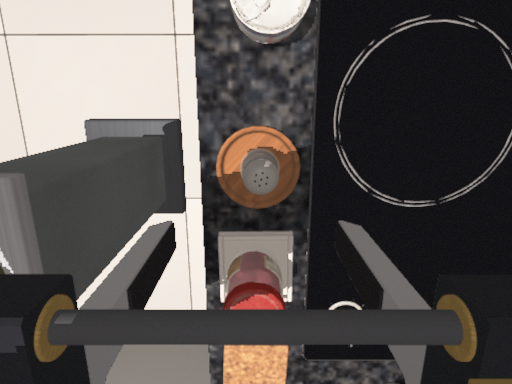

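Wrist view: the saucer is centred at (259,167) with the shaker's cap at (261,172). The dish and jar are below it at (256,265), and the fingers are clear on both sides.

Run:
```python
from h import *
z=np.load("w1.npz"); im,W=z["im"],z["W"]
hsv=cv2.cvtColor(im,cv2.COLOR_BGR2HSV).astype(int); H,S,V=hsv[...,0],hsv[...,1],hsv[...,2]
w=((H>3)&(H<20)&(S>90)&(V>60)).astype(np.uint8)
h=hull(w,(205,115,310,218)); print("saucer",cv2.minEnclosingCircle(onplane("wrist",h,14).astype(np.float32)))
P=W[140:205,235:290].reshape(-1,3)
for lo,hi in((84,100),(88,100)):
    q=P[(P[:,2]>lo)&(P[:,2]<hi)]; print(len(q),q.mean(0),(q.min(0)+q.max(0))/2,np.ptp(q,axis=0),cv2.minEnclosingCircle(q[:,:2].astype(np.float32)))
D=W[225:305,212:300].reshape(-1,3); q=D[(D[:,2]>11)&(D[:,2]<19)]; print("dish",(np.percentile(q,1,0)+np.percentile(q,99,0))/2,np.ptp(q,axis=0))
```

```text
saucer ((448.42352294921875, 175.36813354492188), 48.76981735229492)
944 [450.71598338 181.68500334  90.88581067] [450.30759189 180.33822111  89.92820442] [32.76615724 32.83441011 11.85304122] ((450.78326416015625, 180.35675048828125), 16.89630699157715)
743 [450.62570434 181.20411554  92.20264778] [450.25799043 180.78779941  91.95636481] [28.61391231 29.38090579  7.79672044] ((450.7108154296875, 180.65225219726562), 14.826197624206543)
dish [446.13891705  45.99817035  14.724495  ] [92.28388366 93.46140926  7.90422904]
```

Emit:
jog_arm:
  rows: [0.4, 0.6, -1.3, 0, 0, 0, 0, 0, 0, -2, 0, 0, 0, 0, 0, 0, -2, 0, 0, 0, 0, 0, 0, -2, 0, 0, 0, 0, 0, 0, -2, 0, 0, 0, 0, 0, 0, -2, 0, 0, 0, 0, 0, 0, -2, 0, 0, 0, 0, 0, 0, -2, 0, 0, 0, 0, 0, 0, -2, 0, 0, 0, 0, 0, 0, 0, 0, 0, 0, 0, 0, 0, 0, 0, 0, 0, 0.3, 0, 0, 0, 0, 0, 0, 0.4, 0, 0, 0, 0, 0, 0, 0.5, 0, 0, 0, 0, 0, 0, 0.6, 0, 0, 0, 0, 0, 0, 0.7, 0, 0, 0, 0, 0, 0, 0.7, 0, 0, 0, 0, 0, 0, 0.7]
  newtons: 12

```text
clock: 2.73
eef_pos: [450.1, 180.7, 40.7]
eef_rot: [3.141, -0.0, 1.571]
wrist_force: [0.4, 0.5, 0.3]
finger_gap: 51.0
finger_force: 0.0
```

Emit:
jog_arm:
  rows: [0, 0, 0, 0, 0, 0, 0.7, 0, 0, 0, 0, 0, 0, 0.7, 0, 0, 0, 0, 0, 0, 0.7, 0, 0, 0, 0, 0, 0, 0.7, 0, 0, 0, 0, 0, 0, 0.7]

```text
clock: 3.15
eef_pos: [450.1, 180.7, 40.5]
eef_rot: [3.141, -0.0, 1.571]
wrist_force: [-0.1, -0.7, 1.2]
finger_gap: 42.1
finger_force: 12.0
```

Emit:
jog_arm:
  rows: [0, 0, 1, 0, 0, 0, 0.7, 0, 0, 2, 0, 0, 0, 0.7, 0, 0, 2.5, 0, 0, 0, 0.7, 0, 0, 2.5, 0, 0, 0, 0.7, 0, 0, 2.5, 0, 0, 0, 0.7, 0, 0, 2.5, 0, 0, 0, 0.7, 0, -1.1, 1, 0, 0, 0, 0.7, 0, -2.5, 0, 0, 0, 0, 0.7, 0, -2.5, 0, 0, 0, 0, 0.7, 0, -2.5, 0, 0, 0, 0, 0.7, 0, -2.5, 0, 0, 0, 0, 0.7, 0, -2.5, 0, 0, 0, 0, 0.7, -0.6, -2.5, 0, 0, 0, 0, 0.7, 0, -2.5, 0, 0, 0, 0, 0.7, 0, -2.5, 0, 0, 0, 0, 0.7, 0, -2.5, 0, 0, 0, 0, 0.7, 0, -2.5, 0, 0, 0, 0, 0.7, 0, -2.5, 0, 0, 0, 0, 0.7, 0, -2.5, 0, 0, 0, 0, 0.7, 0, 0, 0, 0, 0, 0, 0.7]

```text
clock: 4.82
eef_pos: [443.1, -133.8, 180.0]
eef_rot: [-3.141, 0.0, 1.569]
wrist_force: [0.7, 0.4, -1.3]
finger_gap: 41.6
finger_force: 12.0
```

Run:
```python
from h import *
s=manip.read_state(); print(s["clock"],s["eef_pos"],s["finger_gap"],s["finger_force"])
im,d,W=cloud("wrist"); cv2.imwrite("pics/w2.png",im); np.savez("w2.npz",im=im,W=W)
hsv=cv2.cvtColor(im,cv2.COLOR_BGR2HSV).astype(int); H,S,V=hsv[...,0],hsv[...,1],hsv[...,2]
D=W[:,180:330].reshape(-1,3);
q=D[(D[:,2]>11)&(D[:,2]<19)&(D[:,1]>-20)&(D[:,1]<110)]; print("dish",(np.percentile(q,1,0)+np.percentile(q,99,0))/2,np.ptp(q,axis=0))
q=D[(D[:,2]>97)&(D[:,2]<108)&(D[:,1]>-20)&(D[:,1]<110)]; print("lid",len(q),(np.percentile(q,1,0)+np.percentile(q,99,0))/2,np.ptp(q,axis=0))
```

```text
4.8167 [ 443.07378686 -133.81694426  179.96355185] 41.619299842519546 11.999603861477226
dish [446.32809471  14.20554847  14.64764472] [92.11926482 33.45051222  7.89281432]Traceback (most recent call last):
  File "<stdin>", line 7, in <module>
    return _quantile_unchecked(
        a, q, axis, out, overwrite_input, method, keepdims, weights)
    return _ureduce(a,
                    func=_quantile_ureduce_func,
    ...<5 lines>...
                    overwrite_input=overwrite_input,
                    method=method)
    r = func(a, **kwargs)
    result = _quantile(arr,
                       quantiles=q,
    ...<2 lines>...
                       out=out,
                       weights=wgt)
    slices_having_nans = np.isnan(arr[-1, ...])
                                  ~~~^^^^^^^^^
IndexError: index -1 is out of bounds for axis 0 with size 0
```

View pics/w2.png

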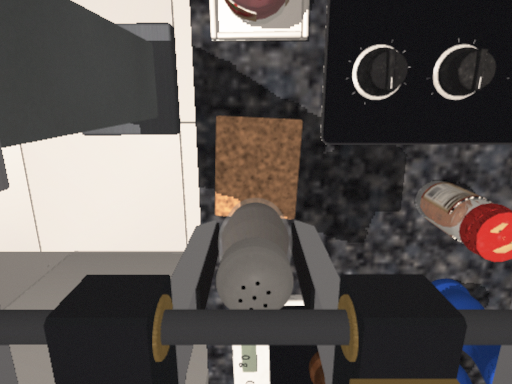

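The shaker is held upright, and the mat is clear below it at (258,168). Next I lower and release.

Emit:
jog_arm:
  rows: [0, 0.3, -1.5, 0, 0, 0, 0.7, 0, 0, -2, 0, 0, 0, 0.7, 0, 0, -2, 0, 0, 0, 0.7, 0, 0, -2, 0, 0, 0, 0.7, 0, 0, -2, 0, 0, 0, 0.7, 0, 0, -2, 0, 0, 0, 0.7, 0, 0, -1.5, 0, 0, 0, 0.7, 0, 0, -0.5, 0, 0, 0, 0.7, 0, 0, -0.4, 0, 0, 0, 0.7, 0, 0, 0, 0, 0, 0, 0.7, 0, 0, 0, 0, 0, 0, 0.7]

```text
clock: 5.78
eef_pos: [444.2, -127.3, 42.1]
eef_rot: [3.141, 0.0, 1.572]
wrist_force: [-0.5, 0.4, -1.0]
finger_gap: 42.2
finger_force: 12.0
```

Emit:
jog_arm:
  rows: [0, 0, -0.15, 0, 0, 0, 0.7, 0, 0, 0, 0, 0, 0, 0.7, 0, 0, 0, 0, 0, 0, 0.5, 0, 0, 0, 0, 0, 0, 0.3, 0, 0, 0, 0, 0, 0, 0, 0, 0, 0, 0, 0, 0, 0, 0, 0, 0, 0, 0, 0, 0, 0, 0, 0, 0, 0, 0, 0, 0, 0, 0, 0, 0, 0, 0, 0, 0, 0, 0, 0, 0, 0]

```text
clock: 6.62
eef_pos: [443.9, -127.4, 39.9]
eef_rot: [-3.142, -0.0, 1.571]
wrist_force: [0.9, 0.4, -0.4]
finger_gap: 89.9
finger_force: 0.0
```

Emit:
jog_arm:
  rows: [0, 0, 2.5, 0, 0, 0, 0, 0, 0, 2.5, 0, 0, 0, 0, 0, 0, 2.5, 0, 0, 0, 0, 0, 0, 2.5, 0, 0, 0, 0, 0, 0, 2.5, 0, 0, 0, 0, 0, 0, 2.5, 0, 0, 0, 0, 0, 0, 2.5, 0, 0, 0, 0, 0, 0, 2.5, 0, 0, 0, 0, 0.8, -2.5, 0, 0, 0, 0, 0, 0.8, -2.5, 0, 0, 0, 0, 0, 0.8, -2.5, 0, 0, 0, 0, 0, 0.8, -2.5, 0, 0, 0, 0, 0, 0.8, -2.5, 0, 0, 0, 0, 0, 0.8, -2.5, 0, 0, 0, 0, 0, 0.8, -2.5, 0, 0, 0, 0, 0, 0.8, -2.5, 0, 0, 0, 0, 0, 0.8, -2.5, 0, 0, 0, 0, 0, 0.8, -2.3, 0, 0, 0, 0, 0, 0, 0, 0, 0, 0, 0, 0, 0, 0, 0, 0, 0, 0, 0]

```text
clock: 8.28
eef_pos: [523.7, -376.0, 238.9]
eef_rot: [-3.141, -0.001, 1.57]
wrist_force: [-1.0, -0.5, -0.7]
finger_gap: 93.9
finger_force: 0.0
```

Run:
```python
from h import *
s=manip.read_state(); print(s["clock"],s["eef_pos"],s["finger_gap"])
im,d,W=cloud("wrist"); cv2.imwrite("pics/w3.png",im); np.savez("w3.npz",im=im,W=W)
hsv=cv2.cvtColor(im,cv2.COLOR_BGR2HSV).astype(int); H,S,V=hsv[...,0],hsv[...,1],hsv[...,2]
Z=W[...,2]; 
for lo,hi in((130,192),(155,180)):
    k=(H<20)&(S>60)&(Z>lo)&(Z<hi); k[:,:150]=0;k[:,360:]=0
    q=W[k]; print("mill",len(q),(np.percentile(q,2,0)+np.percentile(q,98,0))/2,np.ptp(q,axis=0),np.median(q,0))
wh=((S<50)&(V>140)&(Z>10)&(Z<24)).astype(np.uint8); q=W[wh>0]; print("scale",q.min(0),q.max(0),cv2.minAreaRect(q[:,:2].astype(np.float32)))
```

```text
8.2833 [ 523.74828811 -375.96054166  238.93900022] 93.89749190387805
mill 2842 [ 538.30478255 -371.99372268  156.05590545] [ 60.20190425 166.49222747  55.76435716] [ 536.66283326 -367.26417909  169.43380506]
mill 2607 [ 538.40588113 -372.52870141  166.7369932 ] [ 60.20190425 166.49222747  21.66298334] [ 537.01014541 -368.68367858  170.31223123]
scale [ 412.11788219 -435.41834955   10.00620834] [ 823.15072597 -283.13737724   23.99738228] ((618.4109497070312, -356.22943115234375), (410.3031311035156, 149.07696533203125), 1.7209392786026)
```

View pics/w3.png

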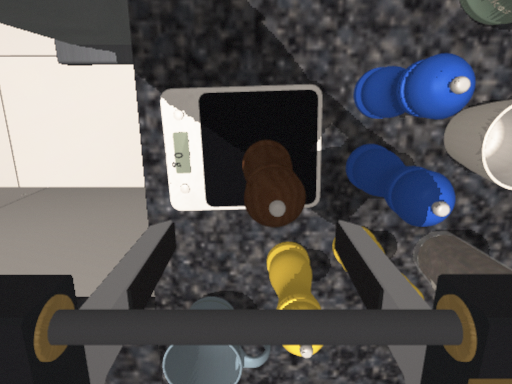

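The mill's knob is at (277,209), its head at (274,195) and its foot at about (267,163). The scale body spans (162–322, 85–212), with the black plate at (201–321, 92–206).

Run:
```python
from h import *
z=np.load("w3.npz"); im,W=z["im"],z["W"]; Z=W[...,2]
print("knob",onplane("wrist",[277,209],185),"headctr",onplane("wrist",[274.5,194],155),W[209,277])
k=(Z>135)&(Z<180); m=np.zeros_like(k); m[150:235,235:310]=k[150:235,235:310]
q=W[m]; q=q[np.abs(q[:,1]+372)<45]; print(len(q),cv2.minEnclosingCircle(q[:,:2].astype(np.float32)),(np.percentile(q,1,0)+np.percentile(q,99,0))/2)
hsv=cv2.cvtColor(im,cv2.COLOR_BGR2HSV).astype(int)
wh=((hsv[...,1]<60)&(hsv[...,2]>110)).astype(np.uint8)
h=hull(wh,(150,75,330,220)); print("scale",h.min(0),h.max(0),rect("wrist",h,18))
for n,(u,v) in dict(TL=(203,93),BL=(207,206),TR=(316,91),).items(): print(n,onplane("wrist",[u,v],17.5))
```

```text
knob [[ 539.43493932 -374.30991805]] headctr [[ 539.30743385 -371.78579397]] [ 539.28228492 -374.5701314   186.10112248]
2850 ((538.7825317382812, -375.36505126953125), 24.935428619384766) [ 538.41594679 -373.29958567  156.6891207 ]
scale [160  85] [321 213] ((508.6324462890625, -361.4366760253906), (188.03204345703125, 155.17637634277344), 1.6405491828918457)
TL [[ 463.93051808 -291.42051657]]
BL [[ 463.32464079 -427.67168688]]
TR [[ 593.30044242 -289.14465056]]
```

Emit:
jog_arm:
  rows: [1.4, 0.2, 0, 0, 0, 0, 0, 0, 0, -1.4, 0, 0, 0, 0, 0, 0, -2, 0, 0, 0, 0, 0, 0, -2, 0, 0, 0, 0, 0, 0, -2, 0, 0, 0, 0, 0, 0, -2, 0, 0, 0, 0, 0, 0, 0, 0, 0, 0, 0, 0, 0, 0, 0, 0, 0, 0.3, 0, 0, 0, 0, 0, 0, 0.4, 0, 0, 0, 0, 0, 0, 0.5, 0, 0, 0, 0, 0, 0, 0.6, 0, 0, 0, 0, 0, 0, 0.7, 0, 0, 0, 0, 0, 0, 0.7, 0, 0, 0, 0, 0, 0, 0.7, 0, 0, 0, 0, 0, 0, 0.7, 0, 0, 0, 0, 0, 0, 0.7, 0, 0, 0, 0, 0, 0, 0.7, 0, 0, 0, 0, 0, 0, 0.7]
  newtons: 15

```text
clock: 9.83
eef_pos: [538.1, -373.4, 146.1]
eef_rot: [3.141, 0.0, 1.571]
wrist_force: [0.5, 0.6, 1.6]
finger_gap: 47.1
finger_force: 15.0
```

Emit:
jog_arm:
  rows: [0, 0, 1, 0, 0, 0, 0.7, 0, 0, 2, 0, 0, 0, 0.7, 0, 0, 2, 0, 0, 0, 0.7, 0, 0, 2, 0, 0, 0, 0.7, 0, 0, 2, 0, 0, 0, 0.7, 0, 0, 2, 0, 0, 0, 0.7, 0, 0, 2, 0, 0, 0, 0.7, 0, 0, 1, 0, 0, 0, 0.7, -0.5, 2, 0, 0, 0, 0, 0.7, -0.5, 2, 0, 0, 0, 0, 0.7, -0.5, 2, 0, 0, 0, 0, 0.7, -0.5, 2, 0, 0, 0, 0, 0.7, 0, 0, 0, 0, 0, 0, 0.7, 0, 0, 0, 0, 0, 0, 0.7]

```text
clock: 11.0
eef_pos: [517.9, -292.8, 286.2]
eef_rot: [-3.142, 0.0, 1.572]
wrist_force: [-0.6, -0.6, -2.1]
finger_gap: 47.5
finger_force: 15.0
```

Run:
```python
from h import *
s=manip.read_state(); print(s["clock"],s["eef_pos"],s["finger_gap"],s["finger_force"])
im,d,W=cloud("wrist"); np.savez("w4.npz",im=im,W=W)
im2,d2,W2=cloud("top"); np.savez("top1.npz",im=im2,W=W2)
a=cv2.resize(im2[170:310,260:400],(560,560),interpolation=cv2.INTER_CUBIC)
cv2.imwrite("pics/w4.png",im); cv2.imwrite("pics/t1.png",a)
print(manip.camera_model("wrist")["t"])
```

```text
11.0 [ 517.87954193 -292.78846421  286.24407478] 47.53224577618324 14.999800625744989
[-517.49354021 -330.20535758  382.1578244 ]
```

View pics/w4.png

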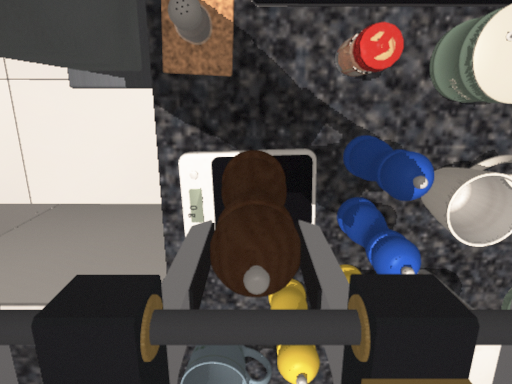

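View pics/t1.png

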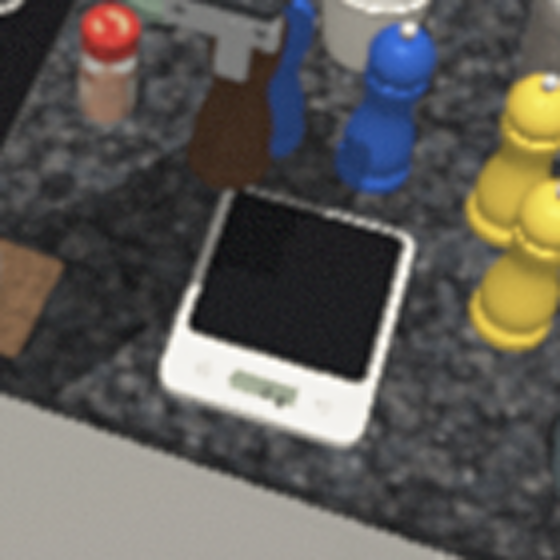

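The mill is held upright, and the plate is fully visible in the top crop with corners at about (235,193), (405,240), (363,378) and (190,330).

Run:
```python
from h import *
z=np.load("top1.npz"); im=z["im"]
hsv=cv2.cvtColor(im,cv2.COLOR_BGR2HSV).astype(int)
poly=np.array([(235,189),(410,236),(366,384),(186,333)])/4+[260,170]
m=np.zeros(im.shape[:2],np.uint8); cv2.fillPoly(m,[poly.round().astype(int)],1)
h=hull(((hsv[...,2]<90)*m).astype(np.uint8),(295,210,368,285)); print("top plate",rect("top",h,17.5))
wh=((hsv[...,1]<60)&(hsv[...,2]>150)).astype(np.uint8)
print("top scale",rect("top",hull(wh,(295,210,368,285)),18))
z=np.load("w4.npz"); im,W=z["im"],z["W"]
g=im.max(2).astype(int)
for r in(165,172): print(r,[(c) for c in range(165,330) if abs(g[r,c+1]-g[r,c-1])>50])
for c in(205,219,300): print(c,[r for r in range(140,175) if abs(g[r+1,c]-g[r-1,c])>50])
for uv in([180,165],[315.5,165],[211.5,168],[309,168],[220,150],[220,156]): print(uv,onplane("wrist",uv,17.5), W[int(uv[1]),int(uv[0])])
print("mat"); w=((hsv[...,0]<20)).astype(np.uint8)
H=cv2.cvtColor(im,cv2.COLOR_BGR2HSV).astype(int); mk=((H[...,0]<20)&(H[...,1]>70)).astype(np.uint8); hh=hull(mk,(150,0,245,85)); print(rect("wrist",hh,6),hh.min(0),hh.max(0))
```

```text
top plate ((528.3876342773438, -358.0992431640625), (135.89404296875, 132.9967803955078), 1.3773159980773926)
top scale ((501.4390869140625, -359.0502624511719), (192.91143798828125, 151.62332153320312), 1.78751540184021)
165 [177, 178, 179, 210, 211, 212, 311, 312, 313, 316]
172 [178, 179, 211, 212, 213, 311, 312, 313, 316, 317]
205 [150, 151, 152, 153]
219 [150, 151, 152, 153, 156, 157]
300 [148, 149, 154, 155]
[180, 165] [[ 416.0980479  -303.51489458]] [ 414.88680243 -303.545007     12.60823052]
[315.5, 165] [[ 599.99919597 -303.39196804]] [ 600.17006576 -303.02896283   13.44403433]
[211.5, 168] [[ 458.70460646 -307.63721691]] [ 457.871916   -306.81537624   16.67777242]
[309, 168] [[ 591.36193362 -307.54875401]] [ 591.47728521 -306.42515009   17.34257116]
[220, 150] [[ 470.94739548 -283.02845272]] [ 468.93668389 -284.8146221    -0.93741149]
[220, 156] [[ 470.72350796 -291.14824684]] [ 470.5198418  -290.36973382   16.06265885]
mat
((444.85693359375, -142.35568237304688), (88.79847717285156, 90.6389389038086), 87.32609558105469) [161   0] [233  76]
```

Emit:
jog_arm:
  rows: [-0.35, 1.5, 0, 0, 0, 0, 0.7, -0.35, 2.5, 0, 0, 0, 0, 0.7, -0.35, 2.5, 0, 0, 0, 0, 0.7, -0.35, 2.5, 0, 0, 0, 0, 0.7, -0.35, 2.5, 0, 0, 0, 0, 0.7, -0.35, 2.5, 0, 0, 0, 0, 0.7, -0.35, 2.5, 0, 0, 0, 0, 0.7, -0.35, 2.5, 0, 0, 0, 0, 0.7, -0.35, 2.5, 0, 0, 0, 0, 0.7, -0.35, 2.5, 0, 0, 0, 0, 0.7, -0.35, 2.5, 0, 0, 0, 0, 0.7, -0.35, 2.5, 0, 0, 0, 0, 0.7, -0.35, 2.5, 0, 0, 0, 0, 0.7, -0.35, 2.5, 0, 0, 0, 0, 0.7, -0.35, 2.5, 0, 0, 0, 0, 0.7, -0.35, 2.5, 0, 0, 0, 0, 0.7, -0.35, 2.5, 0, 0, 0, 0, 0.7, -0.35, 2.5, 0, 0, 0, 0, 0.7, -0.35, 2, 0, 0, 0, 0, 0.7, -0.3, 0.8, 0, 0, 0, 0, 0.7]

```text
clock: 12.77
eef_pos: [448.6, 176.2, 285.7]
eef_rot: [-3.141, -0.0, 1.572]
wrist_force: [-0.8, 0.4, -2.6]
finger_gap: 47.4
finger_force: 15.0
```

Emit:
jog_arm:
  rows: [0, 0, 0, 0, 0, 0, 0.7, 0, 0, -1, 0, 0, 0, 0.7, 0, 0, -2, 0, 0, 0, 0.7, 0, 0, -2, 0, 0, 0, 0.7, 0, 0, -2, 0, 0, 0, 0.7, 0, 0, -2, 0, 0, 0, 0.7, 0, 0, -1, 0, 0, 0, 0.7, 0, 0, 0, 0, 0, 0, 0.7, 0, 0, 0, 0, 0, 0, 0.7]

```text
clock: 13.52
eef_pos: [448.7, 174.0, 186.1]
eef_rot: [-3.141, 0.0, 1.57]
wrist_force: [-0.5, -0.4, -1.5]
finger_gap: 47.4
finger_force: 15.0
```

Run:
```python
from h import *
s=manip.read_state(); print(s["clock"],s["eef_pos"],s["finger_gap"],s["finger_force"],s["wrist_force"])
im,d,W=cloud("wrist"); np.savez("w5.npz",im=im,W=W); cv2.imwrite("pics/w5.png",im)
H=cv2.cvtColor(im,cv2.COLOR_BGR2HSV).astype(int)
```

```text
13.5167 [448.73921852 173.97966811 186.08807401] 47.418694330819584 14.999828073196113 [-0.46744723 -0.42001873 -1.48673993]
```

View pics/w5.png

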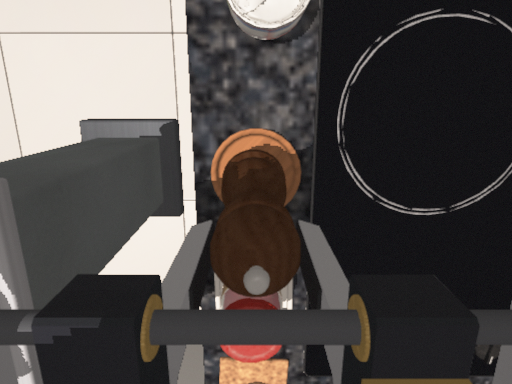

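The mill hangs upright over the saucer, whose rim is visible at (256,170). The foot is about 50 mm above it.

Emit:
jog_arm:
  rows: [0, 0.1, -1, 0, 0, 0, 0.7, 0, 0, -1, 0, 0, 0, 0.7, 0, 0, -1, 0, 0, 0, 0.7, 0, 0, -1, 0, 0, 0, 0.7, 0, 0, -0.7, 0, 0, 0, 0.7, 0, 0, -0.25, 0, 0, 0, 0.7, 0, 0, 0, 0, 0, 0, 0.7, 0, 0, 0, 0, 0, 0, 0.7]

```text
clock: 14.23
eef_pos: [448.6, 175.7, 136.6]
eef_rot: [3.141, -0.0, 1.571]
wrist_force: [-0.3, -0.1, -1.0]
finger_gap: 47.7
finger_force: 15.0
```

Emit:
jog_arm:
  rows: [0, 0, -0.15, 0, 0, 0, 0.7, 0, 0, 0, 0, 0, 0, 0.7, 0, 0, 0, 0, 0, 0, 0.7]

```text
clock: 14.48
eef_pos: [448.6, 175.7, 135.2]
eef_rot: [3.141, -0.0, 1.571]
wrist_force: [-0.0, 0.9, -1.2]
finger_gap: 47.4
finger_force: 15.0
```

Emit:
jog_arm:
  rows: [0, 0, -0.1, 0, 0, 0, 0.7, 0, 0, 0, 0, 0, 0, 0.7, 0, 0, 0, 0, 0, 0, 0.4, 0, 0, 0, 0, 0, 0, 0.3, 0, 0, 0, 0, 0, 0, 0, 0, 0, 0, 0, 0, 0, 0, 0, 0, 0, 0, 0, 0, 0, 0, 0, 0, 0, 0, 0, 0, 0, 0, 0, 0, 0, 0, 0, 0, 0, 0, 0, 0, 0, 0, 0, 0, 2, 0, 0, 0, 0, 0, 0, 2.5, 0, 0, 0, 0, 0, 0, 2.5, 0, 0, 0, 0, 0, 0, 2.5, 0, 0, 0, 0, 0, 0, 0, 0, 0, 0, 0]

```text
clock: 15.73
eef_pos: [449.8, 176.1, 233.5]
eef_rot: [3.135, -0.002, 1.571]
wrist_force: [0.2, 0.4, 0.7]
finger_gap: 94.4
finger_force: 0.0
```

Run:
```python
from h import *
s=manip.read_state(); print(s["clock"],s["eef_pos"],s["finger_gap"])
im,d,W=cloud("wrist"); np.savez("w6.npz",im=im,W=W); cv2.imwrite("pics/w6.png",im)
Z=W[...,2]; k=(Z>130)&(Z<182)&(np.abs(W[...,0]-449)<40)&(np.abs(W[...,1]-175)<45)
q=W[k]; print("mill",len(q),cv2.minEnclosingCircle(q[:,:2].astype(np.float32)),q.max(0))
H=cv2.cvtColor(im,cv2.COLOR_BGR2HSV).astype(int)
k=(np.abs(W[...,0]-442)<55)&(np.abs(W[...,1]-42)<55)&(Z>96)&(Z<110); q=W[k]; print("lid",len(q),cv2.minEnclosingCircle(q[:,:2].astype(np.float32)))
```

```text
15.7333 [449.82600075 176.08039851 233.49650679] 94.37641804277709
mill 2842 ((449.5431213378906, 179.8698272705078), 25.02495574951172) [474.01761346 204.79576166 177.02458319]
lid 1627 ((444.3515319824219, 46.26588439941406), 31.287574768066406)
```

View pics/w6.png

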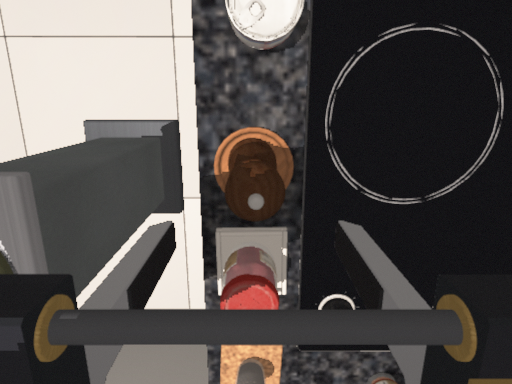

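The mill stands upright in the saucer at (254,165). The jar is in the dish at (250,260).

Emit:
jog_arm:
  rows: [-0.2, -2.6, 0, 0, 0, 0, 0, -0.2, -2.6, 0, 0, 0, 0, 0, -0.2, -2.6, 0, 0, 0, 0, 0, -0.1, -2.6, 0, 0, 0, 0, 0, 0, -2.7, 0, 0, 0, 0, 0, 0, 0, -2, 0, 0, 0, 0, 0, 0, -2.5, 0, 0, 0, 0, 0, 0, -2.5, 0, 0, 0, 0, 0, 0, -2.5, 0, 0, 0, 0, 0, 0, -2.5, 0, 0, 0, 0, 0, 0, -2.5, 0, 0, 0, 0, 0, 0, -2.5, 0, 0, 0, 0, 0, 0, -1.8, 0, 0, 0, 0, 0, 0, 0, 0, 0, 0, 0, 0, 0, 0, 0, 0, 0, 0.2, 0, 0, 0, 0, 0, 0, 0.3, 0, 0, 0, 0, 0, 0, 0.4, 0, 0, 0, 0, 0, 0, 0.5, 0, 0, 0, 0, 0, 0, 0.5]
  newtons: 25

```text
clock: 17.37
eef_pos: [442.3, 44.6, 41.9]
eef_rot: [3.139, -0.0, 1.571]
wrist_force: [2.5, 0.8, 0.3]
finger_gap: 64.3
finger_force: 1.4
```

Emit:
jog_arm:
  rows: [0, 0, 0, 0, 0, 0, 0.5, 0, 0, 0, 0, 0, 0, 0.5, 0, 0, 0, 0, 0, 0, 0.5, 0, 0, 0, 0, 0, 0, 0.5]

```text
clock: 17.7
eef_pos: [442.3, 44.6, 41.8]
eef_rot: [3.139, -0.0, 1.571]
wrist_force: [1.2, -0.4, 7.8]
finger_gap: 63.4
finger_force: 25.0
```

Emit:
jog_arm:
  rows: [0, 0, 1, 0, 0, 0, 0.5, 0, 0, 2, 0, 0, 0, 0.5, 0, 0, 2.5, 0, 0, 0, 0.5, 0, 0, 2.5, 0, 0, 0, 0.5, 0, 0, 2.5, 0, 0, 0, 0.5, 0, 0, 2.5, 0, 0, 0, 0.5, 0, 0, 1, 0, 0, 0, 0.5, 0.4, -2, 0, 0, 0, 0, 0.5, 0.4, -2, 0, 0, 0, 0, 0.5, 0.4, -2, 0, 0, 0, 0, 0.5, 0.4, -2, 0, 0, 0, 0, 0.5, 0.4, -2, 0, 0, 0, 0, 0.5, 0, 0, 0, 0, 0, 0, 0.5, 0, 0, 0, 0, 0, 0, 0.5]

```text
clock: 18.87
eef_pos: [460.9, -55.8, 180.2]
eef_rot: [-3.14, -0.0, 1.57]
wrist_force: [-0.3, -0.4, -4.1]
finger_gap: 63.0
finger_force: 25.0
```

Emit:
jog_arm:
  rows: [0.4, -1.9, 0, 0, 0, -0.098, 0.5, 0.4, -1.9, 0, 0, 0, -0.098, 0.5, 0.4, -1.9, 0, 0, 0, -0.098, 0.5, 0.4, -1.9, 0, 0, 0, -0.098, 0.5, 0.4, -1.9, 0, 0, 0, -0.098, 0.5, 0.4, -1.9, 0, 0, 0, -0.098, 0.5, 0.4, -1.9, 0, 0, 0, -0.098, 0.5, 0.4, -1.9, 0, 0, 0, -0.098, 0.5, 0.4, -1.9, 0, 0, 0, -0.098, 0.5, 0.4, -1.9, 0, 0, 0, -0.098, 0.5, 0.4, -1.9, 0, 0, 0, -0.098, 0.5, 0.4, -1.9, 0, 0, 0, -0.098, 0.5, 0.4, -1.9, 0, 0, 0, -0.098, 0.5, 0.4, -1.9, 0, 0, 0, -0.098, 0.5, 0.4, -1.9, 0, 0, 0, -0.098, 0.5, 0.4, -1.8, 0, 0, 0, -0.098, 0.5, 0, 0, 0, 0, 0, 0, 0.5, 0, 0, 0, 0, 0, 0, 0.5]

```text
clock: 20.37
eef_pos: [525.4, -357.8, 179.9]
eef_rot: [-3.14, 0.001, 0.004]
wrist_force: [0.4, -0.0, -4.2]
finger_gap: 63.2
finger_force: 25.0
```

Run:
```python
from h import *
s=manip.read_state(); print(s["clock"],s["eef_pos"],s["eef_rot"],s["finger_gap"],s["wrist_force"])
im,d,W=cloud("wrist"); np.savez("w7.npz",im=im,W=W); cv2.imwrite("pics/w7.png",im)
im,d,W=cloud("top"); np.savez("top2.npz",im=im,W=W)
H=cv2.cvtColor(im,cv2.COLOR_BGR2HSV).astype(int)
h=hull(((H[...,1]<60)&(H[...,2]>140)).astype(np.uint8),(178,195,226,242)); print("dish top",rect("top",h,16))
Z=W[...,2]; k=(H[...,1]<60)&(H[...,2]>140)&(Z>10)&(Z<20); k[:195]=0;k[242:]=0;k[:,:178]=0;k[:,226:]=0
q=W[k]; print((np.percentile(q,2,0)+np.percentile(q,98,0))/2,np.ptp(q,axis=0))
```

```text
20.3667 [ 525.39857927 -357.81429211  179.86907874] [-3.14022611e+00  1.43797422e-03  3.93598822e-03] 63.15508601883813 [ 0.37087448 -0.02656759 -4.23906519]
dish top ((442.06732177734375, 41.85978317260742), (86.4043197631836, 100.75186157226562), 89.89762878417969)
[443.82535378  39.95224803  14.65655893] [94.96256632 85.3083905   9.44469414]
```

View pics/w7.png

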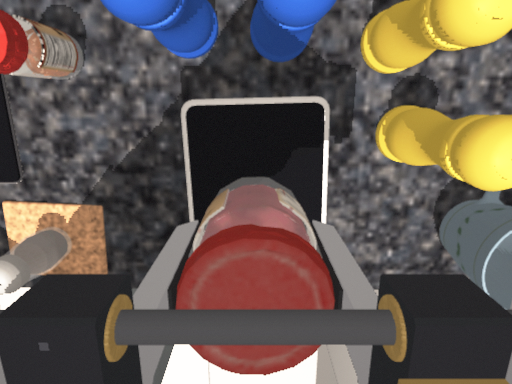

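The jar is held centrally over the plate, whose far corners are at (190,103) and (325,100). Neighbouring mills are clear.

Emit:
jog_arm:
  rows: [0.2, 0, -1.5, 0, 0, 0, 0.5, 0, 0, -2, 0, 0, 0, 0.5, 0, 0, -2, 0, 0, 0, 0.5, 0, 0, -2, 0, 0, 0, 0.5, 0, 0, -2, 0, 0, 0, 0.5, 0, 0, -1.5, 0, 0, 0, 0.5, 0, 0, -1, 0, 0, 0, 0.5, 0, 0, -0.4, 0, 0, 0, 0.5, 0, 0, 0, 0, 0, 0, 0.5, 0, 0, 0, 0, 0, 0, 0.5]

```text
clock: 21.3
eef_pos: [527.8, -358.3, 57.9]
eef_rot: [3.141, -0.001, 0.004]
wrist_force: [0.4, 0.5, -4.2]
finger_gap: 63.5
finger_force: 25.0
```

Emit:
jog_arm:
  rows: [0, 0, -0.25, 0, 0, 0, 0.5, 0, 0, -0.1, 0, 0, 0, 0.5, 0, 0, 0, 0, 0, 0, 0.5, 0, 0, 0, 0, 0, 0, 0.5]

```text
clock: 21.63
eef_pos: [527.5, -358.4, 53.7]
eef_rot: [3.141, -0.0, 0.003]
wrist_force: [-0.5, 0.0, -4.0]
finger_gap: 63.2
finger_force: 25.0
```

Emit:
jog_arm:
  rows: [0, 0, -0.1, 0, 0, 0, 0.5, 0, 0, 0, 0, 0, 0, 0.5, 0, 0, 0, 0, 0, 0, 0.5]

```text
clock: 21.88
eef_pos: [527.7, -358.5, 53.4]
eef_rot: [3.141, -0.001, 0.003]
wrist_force: [-3.3, 3.8, 5.8]
finger_gap: 63.4
finger_force: 25.0
```

Emit:
jog_arm:
  rows: [0, 0, 0, 0, 0, 0, 0.3, 0, 0, 0, 0, 0, 0, 0.2, 0, 0, 0, 0, 0, 0, 0, 0, 0, 0, 0, 0, 0, 0, 0, 0, 0, 0, 0, 0, 0, 0, 0, 0, 0, 0, 0, 0, 0, 0, 0, 0, 0, 0, 0, 0, 0, 0, 0, 0, 0, 0, 0, 0, 1, 0, 0, 0, 0, 0, 0, 2, 0, 0, 0, 0, 0, 0, 2.5, 0, 0, 0, 0, 0, 0, 2.5, 0, 0, 0, 0, 0, 0, 2.5, 0, 0, 0, 0, 0, 0, 2.5, 0, 0, 0, 0, 0, 0, 2.5, 0, 0, 0, 0, 0, 0, 0, 0, 0, 0, 0, 0, 0, 0, 0, 0, 0, 0]

```text
clock: 23.3
eef_pos: [527.8, -358.6, 209.4]
eef_rot: [3.14, -0.002, 0.003]
wrist_force: [-0.3, -0.2, 0.9]
finger_gap: 94.2
finger_force: 0.0
```

Run:
```python
from h import *
s=manip.read_state(); print(s["clock"],s["eef_pos"],s["finger_gap"])
im,d,W=cloud("wrist"); np.savez("w8.npz",im=im,W=W); Z=W[...,2]
near=(np.abs(W[...,0]-527)<60)&(np.abs(W[...,1]+358)<60)
q=W[near&(Z>105)&(Z<122)]; print("lid",len(q),cv2.minEnclosingCircle(q[:,:2].astype(np.float32)),np.median(q[:,2]))
k=(np.abs(W[...,0]-444)<50)&(np.abs(W[...,1]+127)<50)&(Z>70)&(Z<100); q=W[k]; print("shk",len(q),q.min(0) if len(q) else 0,q.max(0) if len(q) else 0)
g=im.max(2).astype(int); print([r for r in range(60,150) if abs(g[r+1,257]-g[r-1,257])>60])
```

```text
23.3 [ 527.76213387 -358.60508119  209.4026169 ] 94.17553711063974
lid 4204 ((525.5498657226562, -357.72296142578125), 31.895366668701172) 113.69890510022688
shk 1066 [ 432.36442902 -145.57480919   70.06094156] [ 462.11202627 -114.07579497   95.74998934]
[100, 106, 107]
```

Emit:
jog_arm:
  rows: [-0.6, 1.65, 0, 0, 0, 0.112, 0, -0.6, 1.65, 0, 0, 0, 0.112, 0, -0.6, 1.65, 0, 0, 0, 0.112, 0, -0.6, 1.65, 0, 0, 0, 0.112, 0, -0.6, 1.65, 0, 0, 0, 0.112, 0, -0.6, 1.65, 0, 0, 0, 0.112, 0, -0.6, 1.65, 0, 0, 0, 0.112, 0, -0.6, 1.65, 0, 0, 0, 0.112, 0, -0.6, 1.65, 0, 0, 0, 0.112, 0, -0.6, 1.65, 0, 0, 0, 0.112, 0, -0.6, 1.65, 0, 0, 0, 0.112, 0, -0.6, 1.65, 0, 0, 0, 0.112, 0, -0.6, 1.65, 0, 0, 0, 0.112, 0, -0.4, 1.6, 0, 0, 0, 0.112, 0, 0, 0, 0, 0, 0, 0, 0, 0, 0, 0, 0, 0, 0, 0]

```text
clock: 24.68
eef_pos: [445.2, -127.5, 206.9]
eef_rot: [-3.141, -0.0, 1.57]
wrist_force: [-0.2, -0.1, 0.1]
finger_gap: 94.0
finger_force: 0.0
```

Run:
```python
from h import *
s=manip.read_state(); print(s["clock"],s["eef_pos"],s["eef_rot"])
im,d,W=cloud("wrist"); np.savez("w9.npz",im=im,W=W); Z=W[...,2]; cv2.imwrite("pics/w9.png",im)
k=(np.abs(W[...,0]-444)<50)&(np.abs(W[...,1]+127)<50)&(Z>84)&(Z<100); q=W[k]; print("shk",len(q),cv2.minEnclosingCircle(q[:,:2].astype(np.float32)),q[:,2].max())
k=(np.abs(W[...,0]-444)<60)&(np.abs(W[...,1]-45)<60)&(Z>12)&(Z<19); q=W[k]; print("dish",len(q),cv2.minAreaRect(q[:,:2].astype(np.float32)),np.percentile(q,1,0),np.percentile(q,99,0))
```

```text
24.6833 [ 445.1973815  -127.53196695  206.89093776] [-3.14059250e+00 -2.87435871e-04  1.57005185e+00]
shk 961 ((444.4934997558594, -127.95122528076172), 16.809560775756836) 96.39137018319082
dish 1107 ((446.2177429199219, 21.016359329223633), (46.074710845947266, 92.10842895507812), 89.96247100830078) [400.56137234  -1.77832243  12.3113119 ] [491.89353704  43.51813826  17.47168896]
```

Emit:
jog_arm:
  rows: [0, 0, -2, 0, 0, 0, 0, 0, 0, -2.5, 0, 0, 0, 0, 0, 0, -2.5, 0, 0, 0, 0, 0, 0, -2.5, 0, 0, 0, 0, 0, 0, -2.5, 0, 0, 0, 0, 0, 0, -2.5, 0, 0, 0, 0, 0, 0, -2, 0, 0, 0, 0, 0, 0, 0, 0, 0, 0, 0.2, 0, 0, 0, 0, 0, 0, 0.4, 0, 0, 0, 0, 0, 0, 0.5, 0, 0, 0, 0, 0, 0, 0.6, 0, 0, 0, 0, 0, 0, 0.7, 0, 0, 0, 0, 0, 0, 0.7, 0, 0, 0, 0, 0, 0, 0.7, 0, 0, 0, 0, 0, 0, 0.7, 0, 0, 0, 0, 0, 0, 0.7, 0, 0, 0, 0, 0, 0, 0.7, 0, 0, 0, 0, 0, 0, 0.7, 0, 0, 0, 0, 0, 0, 0.7, 0, 0, 0, 0, 0, 0, 0.7]
  newtons: 12

```text
clock: 26.4
eef_pos: [445.5, -127.9, 42.7]
eef_rot: [3.141, 0.0, 1.571]
wrist_force: [-1.2, 0.2, 5.5]
finger_gap: 41.7
finger_force: 12.0
```

Emit:
jog_arm:
  rows: [0, 0, 0, 0, 0, 0, 0.7, 0, 0, 0, 0, 0, 0, 0.7, 0, 0, 0, 0, 0, 0, 0.7]

```text
clock: 26.65
eef_pos: [445.5, -127.9, 42.7]
eef_rot: [3.141, 0.0, 1.571]
wrist_force: [-1.7, 1.0, 5.5]
finger_gap: 41.9
finger_force: 12.0
```

Emit:
jog_arm:
  rows: [0, 0, 1, 0, 0, 0, 0.7, 0, 0, 2, 0, 0, 0, 0.7, 0, 0, 2, 0, 0, 0, 0.7, 0, 0, 2, 0, 0, 0, 0.7, 0, 0, 1, 0, 0, 0, 0.7, 0, 1.6, 0, 0, 0, 0, 0.7, 0, 2.2, 0, 0, 0, 0, 0.7, 0, 2.2, 0, 0, 0, 0, 0.7, 0, 2.2, 0, 0, 0, 0, 0.7, 0, 2.2, 0, 0, 0, 0, 0.7, 0, 2.2, 0, 0, 0, 0, 0.7, 0, 2.2, 0, 0, 0, 0, 0.7, 0, 1.6, 0, 0, 0, 0, 0.7, 0.1, 0.8, 0, 0, 0, 0, 0.7, 0, 0, 0, 0, 0, 0, 0.7, 0, 0, -2, 0, 0, 0, 0.7, 0, 0, -2, 0, 0, 0, 0.7, 0, 0, -2, 0, 0, 0, 0.7, 0, 0, 0, 0, 0, 0, 0.7, 0, 0, 0, 0, 0, 0, 0.7]

```text
clock: 28.32
eef_pos: [446.2, 43.5, 62.3]
eef_rot: [-3.14, 0.0, 1.571]
wrist_force: [0.1, 0.3, -0.7]
finger_gap: 41.8
finger_force: 12.0
```

Emit:
jog_arm:
  rows: [0, 0.1, -1, 0, 0, 0, 0.7, 0, 0, -0.6, 0, 0, 0, 0.7, 0, 0, -0.3, 0, 0, 0, 0.7, 0, 0, -0.05, 0, 0, 0, 0.7, 0, 0, 0, 0, 0, 0, 0.7, 0, 0, 0, 0, 0, 0, 0.7]

```text
clock: 28.82
eef_pos: [446.6, 45.1, 43.2]
eef_rot: [3.141, -0.0, 1.571]
wrist_force: [0.4, -0.5, -0.7]
finger_gap: 41.4
finger_force: 12.0
```

Lower the last millimetre, release and rise.

Emit:
jog_arm:
  rows: [0, 0, -0.1, 0, 0, 0, 0.7, 0, 0, 0, 0, 0, 0, 0.7, 0, 0, 0, 0, 0, 0, 0.5, 0, 0, 0, 0, 0, 0, 0.3, 0, 0, 0, 0, 0, 0, 0, 0, 0, 0, 0, 0, 0, 0, 0, 0, 0, 0, 0, 0, 0, 0, 0, 0, 0, 0, 0, 0, 0, 0, 0, 0, 0, 0, 0, 0, 0, 0, 0, 0, 0, 0, 0, 0, 0, 0, 0, 0, 0, 0, 0, 2, 0, 0, 0, 0, 0, 0, 2.5, 0, 0, 0, 0, 0, 0, 2.5, 0, 0, 0, 0, 0, 0, 2.5, 0, 0, 0, 0, 0, 0, 2.5, 0, 0, 0, 0, 0, 0, 2.5, 0, 0, 0, 0, 0, 0, 2.5, 0, 0, 0, 0, 0, 0, 0, 0, 0, 0, 0, 0, 0, 0, 0, 0, 0, 0]

```text
clock: 30.48
eef_pos: [446.8, 45.1, 212.7]
eef_rot: [3.139, -0.0, 1.571]
wrist_force: [-0.3, 0.1, -0.3]
finger_gap: 94.1
finger_force: 0.0
```

Run:
```python
from h import *
s=manip.read_state(); print(s["clock"],s["eef_pos"],s["finger_gap"],s["wrist_force"])
im,d,W=cloud("wrist"); Z=W[...,2]; a=im
im2,_,W2=cloud("top")
cv2.imwrite("pics/f.png",np.hstack([cv2.resize(a,(400,300)),cv2.resize(im2[110:300,100:353],(400,300))]))
def c(n,x,y,lo,hi):
    q=W[(np.abs(W[...,0]-x)<35)&(np.abs(W[...,1]-y)<40)&(Z>lo)&(Z<hi)]; print(n,len(q),cv2.minEnclosingCircle(q[:,:2].astype(np.float32)),q[:,2].max())
c("shk",446,45,84,100); c("mill",449,176,130,182)
q=W[(np.abs(W[...,0]-446)<60)&(np.abs(W[...,1]-45)<60)&(Z>12)&(Z<19)]; print("dish",cv2.minAreaRect(q[:,:2].astype(np.float32)))
```

```text
30.4833 [446.78216372  45.13974201 212.73125747] 94.05030522180819 [-0.27666837  0.12583833 -0.2554497 ]
shk 937 ((446.2998352050781, 45.12558364868164), 16.760770797729492) 96.01339053147765
mill 3246 ((449.2271728515625, 178.5917205810547), 24.895978927612305) 175.8920349397892
dish ((445.9134521484375, 44.40099334716797), (92.36767578125, 91.76696014404297), 0.0038667696062475443)
```

View pics/f.png

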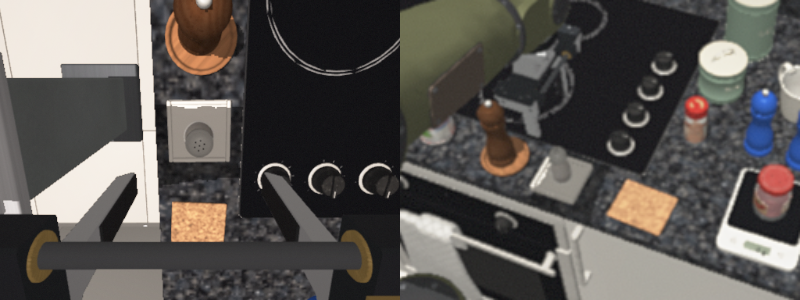

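The mill is in the saucer at (205,40) left, the shaker is in the dish at (200,135) left, and the jar is on the plate at (772,190) right. The mat is empty and the arm is clear.

```bash
python3 -c "
from cell import manip
print(manip.sign_off())"
```

```text
the job is handed in; nothing more can be done
None
```

The job is handed in after about 31 s on the robot's clock: jam jar on the scale plate, pepper mill in the saucer and salt shaker in the dish, each upright and measured within about 5 mm of centre, with the cork mat empty; the sign-off returned no verdict.

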